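# Push the cap tray home into its dock

## Robot

A 7-joint arm with a two-finger parallel gripper is mounted at the origin on a cart in front of the work surface, level with it; the furniture and walls round the work are solid. World frame = base frame: x ahead of the robot, y to its left, z up, the work surface at z = 0. Lengths are in m, angles in rad, forces in N, time in s.
With the tool pointing down it reaches from about 0.425 to 0.875 m from the base axis. Payload 9.9 kg.
Tool frame: the origin (TCP) lies between the finger pads; the fingertips stand 17 mm ahead of it and the grasp point (between the pads) lies 2 mm behind it; z points along the fingers, y is the line along which they close (so a half turn about z gives the same grasp; the last joint's range is limited). The gripper opens to 85 mm and grips with 20 to 120 N. Pads are 22 mm wide; open, the fingers measure 114 mm over their backs; the gripper's body (76 mm by 85 mm) begins 54 mm behind the grasp point. The pads swing forward as they close: fully open they stand 13 mm farther back than shut.
Start: joints at [1.191, 0.576, 0.025, 1.437, -0.015, 1.129, -0.057], TCP at [0.197, -0.646, 0.248] pointing down, gripper open.
Joint ranges: [-2.76, 2.76], [-0.34, 2.15], [-1.52, 1.57], [0.19, 2.46], [-1.09, 4.23], [0.17, 1.99], [-2.82, 2.82]. Speed limits (rad/s): [2.22, 2.22, 3.01, 3.01, 3.14, 3.14, 3.14].

## Interface

Orientations are given as a rotation vector (axis times angle).
In Python, from station import arm, viewer, ticket gives the robot as it stands. The module is installed in compiled form; this text tells all that it offers.
- The arm moves only by the tool send_rows, never from a script. Its arguments are lists of equal length, an entry for each row: "dp": the shift along the tool's x, y, z in mm, a list of three; "delta_rot": the turn, a rotation vector about the tool's x, y, z in degrees, a list of three. In form: {"dp": [[tx, ty, tz], ...], "delta_rot": [[wx, wy, wz], ...]}. A call has 1 to 8 rows; each row is the pose to reach, as a shift and turn from the pose commanded when the call began, along the tool's axes at that moment; what a row does not reach only later rows make up. A row lasts 1/12 s, in which the tool goes at most 41.7 mm and 7.16 degrees, less where a joint would pass 70% of its speed; a pose out of reach is approached as far as the arm can. A call with a gripper value outside its range is refused whole. "jaw" is the opening in per cent of the stroke, from 0 (shut) to 100 (fully open), set as the call begins (left out, the last holds). The fingers move at their own pace and stop on an object; "force" is the grip in N (left out, the last holds). Time passes only in rows, so rows that repeat a pose let the fingers close. It gives the time, the measured TCP pose, the force, the opening and the grip force at its end, in the units of the state.
- arm.sense(): the state, without advancing time (a new reading comes with each control period).
- viewer.read_camera(name): name is "scene" or "top" or "wrist"; returns the picture (384x512x3 uint8, red, green, blue); there is no depth.
- viewer.get_calibration(name): a dict with "camera_matrix" (3x3 intrinsics, pixels), "R" (3x3) and "t" (3): a world point X has camera coordinates R X + t. Camera axes: x right, y down, z forward; pixel columns grow to the right and rows downward; lengths in m; the calibration is good to about 2 mm. The wrist camera is an equidistant fisheye: a pixel r from the principal point sees the ray r / f radians off the axis. A picture is of the moment at which its call begins: read the wrist's pose just before it. get_calibration takes no time and is no camera call; for the wrist camera it gives the pose at the moment of the call.
- ticket.job_done(): hands the job in; it is judged then, once.
The state is a dict: "time_s": time; "joint_positions": joint angles; "qvel": joint speeds; "effort": joint torques, N m; "tcp_pos": TCP position; "tcp_rot": TCP orientation; "force": force on the tool from outside, world axes, zero at the start; "wrist_torque": the same for the moment, N m; "finger_gap": finger opening in m; "grasp_force": force on a finger pad.
Only numpy, scipy, OpenCV 4.12 (cv2) and the standard library are available. Lean on these libraries where they do the work, as an engineer would, in place of code of your own. Each camera call takes 0.05 s, during which the arm holds its last target. There are 200 camera calls.

## Task

Dock the parts tray with the screw caps in it: nudge it into line with the open end of the low rail dock, then push it straight in along the bench until it is fully home and the sprung catch snaps out behind its rim and keeps it there. Only push it with the fingers: the tray is never picked up or tipped, all caps stay in it, and the other things on the bench stay where they are.

Things in the scene. Friction and masses are not known exactly. Their poses are not given: they have to be found in the camera images.
- parts_tray: Blue open parts tray, loose, about 0.2 kg with its six caps; slides with 1 to 2 N. Rim 124 mm (its x) by 180 mm (its y), rim top 31 mm high; walls 4 to 5 mm inside the rim, so an upright finger meets the rim first. Origin: centre of its underside. Starts left of the dock's mouth, long axis roughly along the dock's y but off to one side and skewed by up to 0.5 rad.
- dock: Tray dock, fixed: a U of rails 36 mm high, lane 129 mm wide. Origin: on the bench under the centre of a docked tray. y points along the lane out of the open mouth (to the robot's left), so the tray goes in along -y; x points across, away from the robot. Spans x -100..100, y -118..148 mm. A docked tray's origin is within 2 mm of this origin, its long axis along y.
- dock_mouth (a point): Middle of the dock's mouth on the bench, at dock y = +148 mm. Black lead-ins flare here to 169 mm wide and narrow to the 129 mm lane at y = +116 mm; they guide a tray that is up to about 15 mm off line.
- dock_stop (a point): Middle of the closed end on the bench, in the plane of the two fixed stop pads (dock y = -94 mm). The tray's front rim stops dead here, about 4 mm past its docked place; the push then rises sharply, up to there it needs less than 10 N.
- catch (a joint): Steel spring catch hinged on the dock's near (-x) rail. 0 = shut, tooth 10 mm into the lane. The incoming rim pushes it aside by itself (about 0.2 rad, 2 to 4 N) and it springs back to 0 behind the rear rim when the tray is pushed a millimetre or more past its docked place. Let go sooner, the tray is not held and the catch stays pressed aside.
- catch_tooth (a point): Tip of the catch's tooth, 22 mm above the bench (the catch spans 9 to 36 mm). Shut, it lies at dock x = -54, y = +91 mm, behind the near corner of a docked tray's rear rim. Fingers on the rear rim between dock x = -45 and +60 mm clear it.
- bumper (a joint): Rubber-faced sprung bumper at the closed end, 1 to 3 N. 0 = free (its face at dock y = -84 mm), about 0.005 m with the tray docked and held by the catch, 0.010 m with the tray hard against the stop pads.
- cap_1: A loose red screw cap, 38 mm across and 34 mm high with its nozzle up, lying in the tray. Origin: centre of its underside, 3 mm above the bench.
- cap_2: A loose red screw cap, 38 mm across and 34 mm high with its nozzle up, lying in the tray. Origin: centre of its underside, 3 mm above the bench.
- cap_3: A loose red screw cap, 38 mm across and 34 mm high with its nozzle up, lying in the tray. Origin: centre of its underside, 3 mm above the bench.
- cap_4: A loose white screw cap, 38 mm across and 34 mm high with its nozzle up, lying in the tray. Origin: centre of its underside, 3 mm above the bench.
- cap_5: A loose white screw cap, 38 mm across and 34 mm high with its nozzle up, lying in the tray. Origin: centre of its underside, 3 mm above the bench.
- cap_6: A loose red screw cap, 38 mm across and 34 mm high with its nozzle up, lying in the tray. Origin: centre of its underside, 3 mm above the bench.
- timer: Bench timer, 62 x 62 x 22 mm, a bystander at the right, beside the dock's closed end. Origin: centre of its underside.
- pen: Pen, 144 mm long (along its y), lying along the back edge, a bystander. Origin: its middle, underside.
- plug_gauge: Steel plug gauge lying flat, 91 mm long (its y), 13 mm thick, a bystander behind the dock. Origin: its middle, underside.
- loupe: Black loupe standing, 39 mm across, 37 mm high, a bystander behind the dock's mouth. Origin: centre of its underside.
There are look-alikes about, which are no part of the job. What is shaped like the cap_5 but purple is not meant.

How it is judged:
On the way, in this order (a step that is already met when the one before it is completed fails the run):
1. the tray has slid squarely into the dock's lane (y of parts_tray in the frame of dock between 0.02 and 0.16 m and x of parts_tray in the frame of dock between -0.008 and 0.008 m and angle between the y axis of parts_tray and the y axis of dock, either way round below 0.08 rad and height (world z) of parts_tray below 0.006 m), for 0.1 s.
2. the tray is home against the bumper with the catch sprung shut behind it (y of parts_tray in the frame of dock between -0.006 and 0.004 m and value of joint catch below 0.06 rad and value of joint bumper above 0.003 m), for 0.2 s.
At the end, for the whole second after the job is handed in: The tray lies flat and at rest in the dock, within 5 mm across and about 5 mm along of its docked place and square to within 0.05 rad, pressing the bumper in by more than 3 mm, the catch sprung shut (below 0.06 rad) behind its rim, and all six caps are in it (all of step 2 and x of parts_tray in the frame of dock between -0.005 and 0.005 m and angle between the y axis of parts_tray and the y axis of dock, either way round below 0.05 rad and height (world z) of parts_tray below 0.004 m and angle between parts_tray's own z axis and vertical below 0.04 rad and linear speed of parts_tray below 0.01 m/s and horizontal distance between each of cap_1, cap_2, cap_3, cap_4, cap_5, cap_6 and parts_tray below 0.095 m and height (world z) of each of cap_1, cap_2, cap_3, cap_4, cap_5, cap_6 below 0.03 m); the robot touches nothing.
It fails at once if the tray is lifted or tipped (height (world z) of parts_tray above 0.012 m or angle between parts_tray's own z axis and vertical above 0.12 rad).
It fails at once if a cap is lifted or leaves the tray (height (world z) of any of cap_1, cap_2, cap_3, cap_4, cap_5, cap_6 above 0.04 m or horizontal distance between any of cap_1, cap_2, cap_3, cap_4, cap_5, cap_6 and parts_tray above 0.11 m).
It fails at once if another thing on the bench is disturbed (distance of any of timer, pen, plug_gauge, loupe from where it was at the start of the episode above 0.02 m).
It also fails if it takes over 72 s, if anything falls off the work surface, if the arm or the gripper's body presses on something with over 40 N, if the wrist force passes 120 N, or if a joint passes its speed limit or range.

## Working session

There is one attempt and no reset: what is moved stays moved. The work goes in short steps, Python scripts to look and compute and a tool call to move; the robot and the scene stay as the last step left them, time stands still between calls to the robot, and variables do not carry over. Pictures are saved under pics/ and viewed, at most 10 in all, crops included, and the job is handed in when it is done.

Besides the shell and the picture viewer there is one more tool, called as name(argument=value, ...) on one line, values as JSON. send_rows: Moves the arm, as the interface text tells. Its arguments: {"type":"object","properties":{"dp":{"type":"array","items":{"type":"array","items":{"type":"number"}}},"delta_rot":{"type":"array","items":{"type":"array","items":{"type":"number"}}},"jaw":{"type":"number"},"force":{"type":"number"}},"required":["dp","delta_rot"]}

```bash
mkdir -p pics; python3 - <<'E'
from station import arm, viewer
import cv2
print(arm.sense())
for n in("scene","top"):
    c=viewer.get_calibration(n);print(n,c)
    cv2.imwrite(f"pics/{n}0.png",viewer.read_camera(n)[:,:,::-1])
E
```

```text
{'time_s': 0.0, 'joint_positions': array([ 1.19119639,  0.57653127,  0.02481865,  1.4379294 , -0.01498917,
        1.12900095, -0.05650302]), 'qvel': array([ 0.00202613,  0.00067338, -0.00035664,  0.0004523 ,  0.00027513,
        0.00087816, -0.00016985]), 'effort': array([-5.04856598e-05, -7.65753794e+01,  2.25011766e+00, -2.85962838e+01,
        1.52389705e-02,  1.28355419e-02,  5.04313924e-07]), 'tcp_pos': array([ 0.19665541, -0.64526126,  0.24743508]), 'tcp_rot': array([-3.10564799e+00, -4.62794057e-01,  5.20152656e-04]), 'force': array([-0.14777886, -0.57870965, -0.2999477 ]), 'wrist_torque': array([-0.0387986 ,  0.00962835,  0.08862234]), 'grasp_force': 0.0, 'finger_gap': 0.08513891168223539}
scene {'camera_matrix': array([[391.19432875,   0.        , 254.7774306 ],
       [  0.        , 391.19432875, 191.29290887],
       [  0.        ,   0.        ,   1.        ]]), 'R': array([[-0.80745903, -0.58982845,  0.01059787],
       [-0.44835739,  0.60191573, -0.66081245],
       [ 0.38338696, -0.53833061, -0.75047624]]), 't': array([0.49624555, 0.27612132, 0.76481174])}
top {'camera_matrix': array([[474.44672305,   0.        , 256.53956356],
       [  0.        , 474.44672305, 193.05895339],
       [  0.        ,   0.        ,   1.        ]]), 'R': array([[-0.00975755, -0.99994836,  0.00283969],
       [-0.98883416,  0.00922672, -0.14873424],
       [ 0.14870036, -0.00425927, -0.98887313]]), 't': array([0.03195649, 0.61809073, 1.15595678])}
```

View pics/scene0.png

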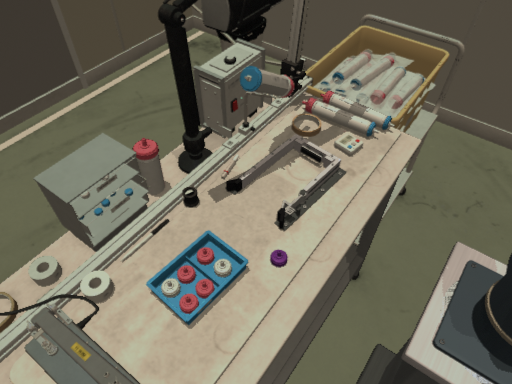

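View pics/top0.png

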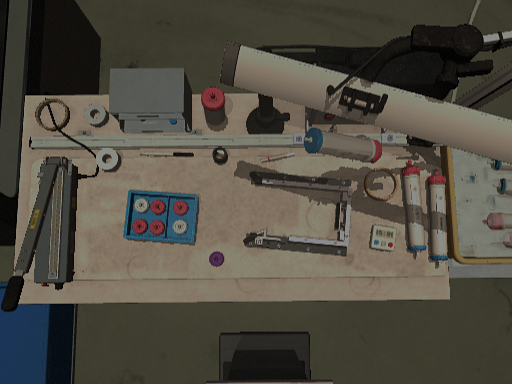

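The scene and top views show the blue tray at about (161,217) in the top view, with 4 red and 2 white caps. The dock is a U at about (245–352, 175–250), opening to the left. A purple look-alike cap sits at (217,259), near the path. The only tray-like candidates are the blue tray (161,217), the yellow crate (490,210) and the grey box (150,95). I choose the blue tray.

```bash
cat > h.py <<'E'
import numpy as np, cv2
from station import arm, viewer
def ray(n,uv,z):
    c=viewer.get_calibration(n);K,R,t=c["camera_matrix"],c["R"],c["t"]
    uv=np.atleast_2d(uv).astype(float)
    d=(R.T@np.linalg.inv(K)@np.c_[uv,np.ones(len(uv))].T).T
    o=-R.T@t
    return (o+d*((z-o[2])/d[:,2])[:,None])[:,:2]
def proj(n,X):
    c=viewer.get_calibration(n);p=c["camera_matrix"]@(c["R"]@np.asarray(X,float).T+c["t"][:,None])
    return (p[:2]/p[2]).T
def rect(n,im,z,x0,x1,y0,y1,s):  # up=+x, right=-y
    W=[[x1,y1,z],[x1,y0,z],[x0,y0,z],[x0,y1,z]]
    w,h=(y1-y0)*s,(x1-x0)*s
    H=cv2.getPerspectiveTransform(proj(n,W).astype(np.float32),np.float32([[0,0],[w,0],[w,h],[0,h]]))
    return cv2.warpPerspective(im,H,(int(round(w)),int(round(h))),flags=cv2.INTER_CUBIC)
def tray(n):
    im=viewer.read_camera(n);hsv=cv2.cvtColor(im,cv2.COLOR_RGB2HSV)
    m=cv2.inRange(hsv,(95,110,50),(115,255,255))
    m[:, :]=cv2.morphologyEx(m,cv2.MORPH_CLOSE,np.ones((5,5)))
    cs,_=cv2.findContours(m,0,2)
    best=None
    for c in cs:
        if cv2.contourArea(c)<500: continue
        P=ray(n,c[:,0],.029); ctr=P.mean(0)
        if not(.3<ctr[0]<.85 and -.3<ctr[1]<.6): continue
        r=cv2.minAreaRect((P*1000).astype(np.float32))
        print(n,"rect ctr",np.round(r[0],1),"size",np.round(r[1],1),"ang",round(r[2],2))
        print(np.round(cv2.boxPoints(r),1).tolist())
    return im
E
python3 - <<'E'
from h import *
tray("scene"); im=tray("top")
v=rect("top",im,.034,.33,.70,-.32,.08,2)
v=v.copy()
for i in range(0,800,100): v[:8,i]=255,0,0
cv2.imwrite("pics/dock.png",v[:600,:,::-1])
for name,uv in dict(purple=(217,259),loupe=(220,156),timer=(382,237)).items(): print(name,ray("top",uv,.02))
E
```

```text
scene rect ctr [560.5 271.6] size [179.5 129.3] ang 85.31
[[488.70001220703125, 187.39999389648438], [617.5999755859375, 176.8000030517578], [632.2999877929688, 355.70001220703125], [503.3999938964844, 366.29998779296875]]
top rect ctr [564.  271.6] size [179.5 123.6] ang 85.35
[[495.1000061035156, 187.1999969482422], [618.2999877929688, 177.1999969482422], [632.9000244140625, 356.1000061035156], [509.70001220703125, 366.1000061035156]]Traceback (most recent call last):
  File "<stdin>", line 5, in <module>
IndexError: index 100 is out of bounds for axis 1 with size 1
```

```bash
python3 - <<'E'
from h import *
im=viewer.read_camera("top")
v=rect("top",im,.036,.43,.70,-.28,.10,2000).copy()
for i in range(0,760,100): v[:8,i]=255,0,0
cv2.imwrite("pics/dock.png",v[:,:,::-1]); print(v.shape)
for name,uv in dict(purple=(217,259),loupe=(220,156),timer=(382,237)).items(): print(name,ray("top",uv,.02))
E
```

```text
(540, 760, 3)
purple [[0.45414444 0.12785832]]
loupe [[0.72136976 0.12070534]]
timer [[ 0.50574561 -0.29359999]]
```

View pics/dock.png

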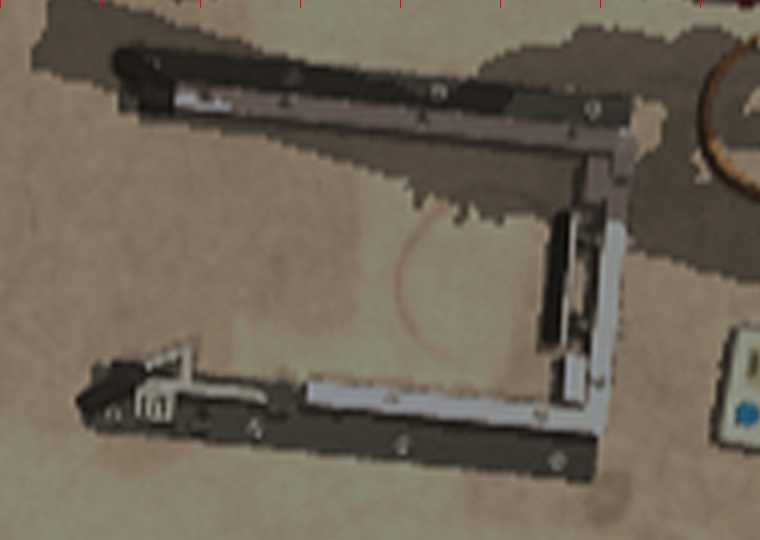

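The rectified crop (2 px/mm) shows the dock's near rail top from (308,379) to (605,403), the far rail from (180,108) to (600,150), and the end rail at u of about 615. The dock is skewed about −0.1 rad, and the catch is at (190,350). Next I fit the rail edges.

```bash
python3 - <<'E'
from h import *
v=cv2.imread("pics/dock.png"); g=cv2.cvtColor(v,cv2.COLOR_BGR2GRAY).astype(float)
g=cv2.GaussianBlur(g,(3,3),0)
for u in (260,320,380,440,500,540): print(u,"far",[int(a) for a in g[90:160:3,u]])
def fit(us,lo,hi,sgn):
    pts=[]
    for u in us:
        a,b=lo(u),hi(u); d=sgn*np.diff(g[int(a):int(b),u]); pts.append((u,int(a)+np.argmax(d)+.5))
    p=np.array(pts); k=np.polyfit(p[:,0],p[:,1],1)
    for _ in range(3):
        r=p[:,1]-np.polyval(k,p[:,0]); p=p[abs(r)<3]; k=np.polyfit(p[:,0],p[:,1],1)
    return k,len(p)
print("near inner",fit(range(312,545,4),lambda u:378+.1*(u-308)-12,lambda u:378+.1*(u-308)+8,1))
print("near outer",fit(range(312,595,4),lambda u:402+.1*(u-308)-8,lambda u:402+.1*(u-308)+12,-1))
print("far inner",fit(range(240,560,4),lambda u:115+.11*(u-240)-8,lambda u:115+.11*(u-240)+14,-1))
# end right edge: scan rows
pts=[]
for r in range(230,420,4): 
    s=int(620-.1*(r-230))-14; pts.append((r,s+np.argmax(-np.diff(g[r,s:s+28]))+.5))
p=np.array(pts);k=np.polyfit(*p.T,1)
for _ in range(3):
    q=p[abs(p[:,1]-np.polyval(k,p[:,0]))<3];k=np.polyfit(*q.T,1)
print("end outer",k,len(q))
E
```

```text
260 far [43, 59, 76, 87, 86, 86, 90, 86, 75, 53, 40, 47, 56, 60, 73, 90, 106, 116, 114, 112, 114, 115, 115, 115]
320 far [33, 32, 42, 59, 77, 88, 87, 86, 87, 82, 69, 49, 38, 46, 57, 64, 69, 70, 68, 65, 62, 71, 89, 108]
380 far [33, 34, 32, 30, 43, 62, 79, 89, 86, 86, 87, 82, 69, 47, 37, 49, 61, 70, 74, 74, 73, 73, 75, 76]
440 far [94, 80, 63, 53, 38, 30, 39, 60, 77, 87, 84, 84, 85, 81, 68, 50, 42, 49, 59, 68, 73, 76, 76, 76]
500 far [31, 32, 34, 34, 33, 31, 29, 30, 44, 62, 75, 83, 81, 82, 83, 78, 66, 49, 40, 43, 51, 61, 69, 73]
540 far [45, 45, 50, 52, 52, 52, 51, 50, 48, 48, 54, 66, 77, 82, 81, 83, 83, 76, 60, 41, 38, 50, 60, 67]
near inner (array([9.94279613e-02, 3.51085142e+02]), 52)
near outer (array([1.03931925e-01, 3.71438263e+02]), 71)
far inner (array([ 0.10223863, 88.70902485]), 80)
end outer [-9.82339706e-02  6.47528563e+02] 35
```

```bash
cat >> h.py <<'E'
from scipy.spatial.transform import Rotation as Ro
O=np.array([.5706,-.0925]); A=.1007
X=np.array([np.cos(A),-np.sin(A)]); Y=np.array([np.sin(A),np.cos(A)])
def d2w(x,y): return O+X*x/1000+Y*y/1000
def w2d(p): d=(np.asarray(p)-O)*1000; return d@X,d@Y
def go(xy,z,yaw):
    s=arm.sense(); R=Ro.from_rotvec(s["tcp_rot"]); t=Ro.from_euler("z",yaw)*Ro.from_euler("x",np.pi)
    print("at",np.round(s["tcp_pos"],4),"dock",np.round(w2d(s["tcp_pos"][:2]),1),"t",round(s["time_s"],2),"q7",round(s["joint_positions"][6],2))
    print("dp",np.round(R.inv().apply(np.r_[xy,z]-s["tcp_pos"])*1000,1),"rot",np.round((R.inv()*t).as_rotvec(degrees=True),2))
E
python3 - <<'E'
from h import *
print(w2d((.564,.2716)))
go((.52,-.25),.22,1.20); go(d2w(-140,362),.2,3.041); print(d2w(-140,362))
E
```

```text
(np.float64(-43.1694994379806), np.float64(361.5919859707543))
at [ 0.1967 -0.6455  0.2479] dock [-316.4 -587.8] t 0.25 q7 -0.06
dp [ 424.5 -284.1   28.1] rot [-4.00e-02 -2.00e-02 -5.18e+01]
at [ 0.1967 -0.6455  0.2479] dock [-316.4 -587.8] t 0.25 q7 -0.06
dp [ 529.5 -807.9   48.5] rot [-1.0000e-02 -6.0000e-02 -1.5729e+02]
[0.46770106 0.28174031]
```

send_rows(dp=[[40, -27, 3], [80, -54, 6], [120, -80, 9], [160, -107, 12], [190, -127, 14], [220, -147, 16], [250, -167, 18], [280, -187, 20]], delta_rot=[[0, 0, -5], [0, 0, -10], [0, 0, -15], [0, 0, -20], [0, 0, -25], [0, 0, -30], [0, 0, -35], [0, 0, -40]], jaw=60)

```text
time_s: 0.92
tcp_pos: [0.4085, -0.3866, 0.2286]
tcp_rot: [2.758, 1.503, 0.0]
force: [1.5, -0.3, 0.4]
finger_gap: 0.0514
grasp_force: 0.0
```

```bash
python3 - <<'E'
from h import *
go((.53,-.02),.2,1.5); print(arm.sense()["finger_gap"])
E
```

```text
at [ 0.4085 -0.3866  0.2286] dock [-131.7 -308.9] t 0.92 q7 -0.0
dp [373.9 -96.5  28.5] rot [ 2.000e-02  1.000e-02 -2.876e+01]
0.05135277510884757
```

send_rows(dp=[[37, -10, 3], [75, -19, 6], [112, -29, 9], [150, -39, 12], [187, -48, 14], [224, -58, 17], [262, -68, 20], [300, -77, 23]], delta_rot=[[0, 0, -5], [0, 0, -10], [0, 0, -15], [0, 0, -20], [0, 0, -25], [0, 0, -30], [0, 0, -35], [0, 0, -40]])

```text
time_s: 1.58
tcp_pos: [0.5068, -0.0931, 0.2056]
tcp_rot: [2.078, 2.356, 0.0]
force: [1.4, -0.6, 0.3]
finger_gap: 0.0513
grasp_force: 0.0
```

```bash
python3 - <<'E'
from h import *
go(d2w(-140,362),.16,3.041)
E
```

```text
at [ 0.5068 -0.0931  0.2056] dock [-63.4  -7. ] t 1.58 q7 -0.02
dp [376.8   8.   45.5] rot [ 0.000e+00  3.000e-02 -7.706e+01]
```

send_rows(dp=[[40, 1, 4], [80, 2, 8], [120, 2, 12], [160, 3, 16], [200, 4, 20], [240, 5, 25], [280, 6, 30], [320, 7, 35]], delta_rot=[[0, 0, -7], [0, 0, -14], [0, 0, -21], [0, 0, -28], [0, 0, -35], [0, 0, -42], [0, 0, -49], [0, 0, -56]])

```text
time_s: 2.25
tcp_pos: [0.4746, 0.2254, 0.1705]
tcp_rot: [0.726, 3.056, 0.0]
force: [1.3, -0.5, 0.4]
finger_gap: 0.0511
grasp_force: 0.0
```

```bash
python3 - <<'E'
from h import *
go(d2w(-145,362),.10,3.041)
E
```

```text
at [0.4746 0.2254 0.1705] dock [-127.5  306.7] t 2.25 q7 0.13
dp [36.2 45.4 70.5] rot [ 1.000e-02  3.000e-02 -2.098e+01]
```

send_rows(dp=[[12, 15, 10], [24, 30, 25], [36, 45, 45], [36, 45, 70], [36, 45, 70]], delta_rot=[[0, 0, -7], [0, 0, -14], [0, 0, -21], [0, 0, -21], [0, 0, -21]])

```text
time_s: 2.67
tcp_pos: [0.4614, 0.2798, 0.097]
tcp_rot: [-0.162, -3.133, 0.004]
force: [-0.2, -0.7, -1.2]
finger_gap: 0.0508
grasp_force: 0.0
```

```bash
python3 - <<'E'
from h import *
go(d2w(-145,362),.025,3.041)
im=viewer.read_camera("scene"); cv2.imwrite("pics/s1.png",im[150:384,80:380,::-1])
E
```

```text
at [0.4614 0.2798 0.097 ] dock [-146.1  359.4] t 2.67 q7 0.24
dp [-1.4  2.8 72. ] rot [-0.16 -0.26 -0.17]
```

View pics/s1.png

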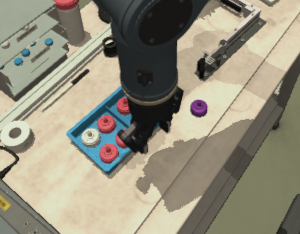

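The crop shows the gripper above the near side of the tray, clear of the rim and of the purple cap at (198,107). Next I descend.

send_rows(dp=[[-1, 2, 15], [-1, 3, 30], [-1, 3, 45], [-1, 3, 58], [-1, 3, 66], [-1, 3, 71], [-1, 3, 71]], delta_rot=[[0, 0, 0], [0, 0, 0], [0, 0, 0], [0, 0, 0], [0, 0, 0], [0, 0, 0], [0, 0, 0]])

```text
time_s: 3.3
tcp_pos: [0.465, 0.2825, 0.0296]
tcp_rot: [0.168, 3.137, -0.001]
force: [-0.5, 0.7, 0.4]
finger_gap: 0.0509
grasp_force: 0.0
```

```bash
python3 - <<'E'
from h import *
go(d2w(-80,362),.025,3.041)
tray("top")
E
```

```text
at [0.465  0.2825 0.0296] dock [-142.8  362.5] t 3.3 q7 0.13
dp [-62.8  -0.1   4.6] rot [-0.03  0.01 -0.36]
top rect ctr [571.4 271. ] size [179.3 109.2] ang 85.35
[[509.70001220703125, 186.0], [618.5, 177.1999969482422], [633.0, 355.8999938964844], [524.2000122070312, 364.79998779296875]]
```

send_rows(dp=[[-10, 0, 2], [-18, 0, 4], [-26, 0, 4], [-34, 0, 4], [-42, 0, 4], [-50, 0, 4], [-57, 0, 4], [-63, 0, 4]], delta_rot=[[0, 0, 0], [0, 0, 0], [0, 0, 0], [0, 0, 0], [0, 0, 0], [0, 0, 0], [0, 0, 0], [0, 0, 0]])

```text
time_s: 4.02
tcp_pos: [0.528, 0.2763, 0.0255]
tcp_rot: [-0.166, -3.137, -0.0]
force: [-3.9, 0.7, 3.2]
finger_gap: 0.0512
grasp_force: 1.6
```

```bash
python3 - <<'E'
from h import *
go(d2w(-73,362),.025,3.041)
c=tray("top")
E
```

```text
at [0.528  0.2763 0.0255] dock [-79.5 362.6] t 4.02 q7 0.26
dp [-6.5 -0.6  0.5] rot [ 0.01 -0.01 -0.31]
top rect ctr [626.5 263.4] size [179.4  71.9] ang 83.66
[[580.9000244140625, 178.1999969482422], [652.2999877929688, 170.3000030517578], [672.0999755859375, 348.6000061035156], [600.7000122070312, 356.5]]
```

send_rows(dp=[[-3, 0, 0], [-6, 0, 0], [-6, 0, 0]], delta_rot=[[0, 0, -0.2], [0, 0, -0.4], [0, 0, -0.4]])

```text
time_s: 4.32
tcp_pos: [0.5338, 0.2755, 0.0254]
tcp_rot: [0.155, 3.138, -0.0]
force: [0.7, 0.8, -0.3]
finger_gap: 0.051
grasp_force: 0.0
```

send_rows(dp=[[10, 0, 0], [25, 0, 0], [50, 0, -20], [65, 0, -50], [65, 20, -80], [65, 60, -90], [65, 100, -90], [65, 140, -90]], delta_rot=[[0, 0, 0], [0, 0, 0], [0, 0, 4], [0, 0, 10], [0, 0, 16], [0, 0, 23], [0, 0, 30], [0, 0, 37]])

```text
time_s: 4.98
tcp_pos: [0.4823, 0.4231, 0.1172]
tcp_rot: [1.152, 2.921, 0.003]
force: [1.3, 0.3, -0.7]
finger_gap: 0.051
grasp_force: 0.0
```

```bash
python3 - <<'E'
from h import *
go(d2w(0,510),.11,1.470); print(d2w(0,510))
c=tray("top"); tray("scene")
E
```

```text
at [0.4823 0.4231 0.1172] dock [-139.7  504.2] t 4.98 q7 -0.36
dp [-107.6   89.2    7.5] rot [ 1.700e-01 -3.000e-02  5.273e+01]
[0.62187025 0.41491636]
top rect ctr [607. 266.] size [179.5 124.1] ang 84.37
[[536.4000244140625, 182.6999969482422], [659.9000244140625, 170.5], [677.5999755859375, 349.20001220703125], [554.0, 361.3999938964844]]
scene rect ctr [602.8 258.3] size [163.9 132.8] ang 84.36
[[528.5999755859375, 183.3000030517578], [660.7999877929688, 170.1999969482422], [676.9000244140625, 333.29998779296875], [544.7000122070312, 346.29998779296875]]
```

send_rows(dp=[[-14, 11, 0], [-28, 22, 0], [-42, 34, 0], [-57, 46, 0], [-72, 58, 0], [-87, 70, 0], [-100, 82, 0], [-108, 89, 0]], delta_rot=[[0, 0, 7], [0, 0, 14], [0, 0, 21], [0, 0, 28], [0, 0, 35], [0, 0, 42], [0, 0, 49], [0, 0, 52.7]])

```text
time_s: 5.75
tcp_pos: [0.6232, 0.4133, 0.1153]
tcp_rot: [2.33, 2.106, 0.001]
force: [-0.8, -0.5, -0.0]
finger_gap: 0.0512
grasp_force: 0.0
```

```bash
python3 - <<'E'
from h import *
go(d2w(3,495),.025,1.470)
c=viewer.read_camera("top"); cv2.imwrite("pics/t2.png",cv2.resize(c[130:320,10:260,::-1],None,fx=2.5,fy=2.5))
E
```

```text
at [0.6232 0.4133 0.1153] dock [  1.5 508.5] t 5.75 q7 -0.93
dp [-13.5   1.4  90.3] rot [ 0.06  0.03 -0.  ]
```

View pics/t2.png

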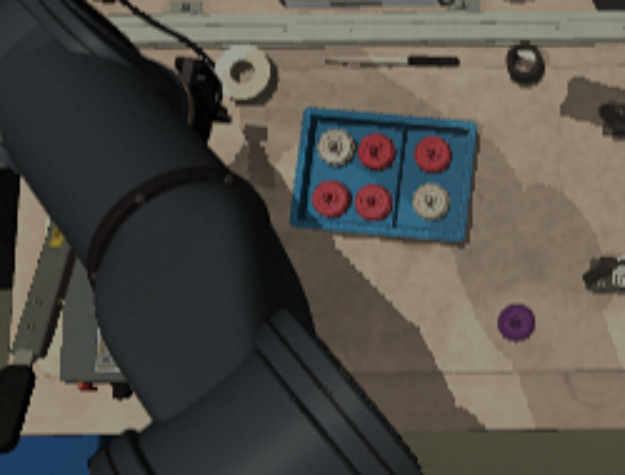

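The crop shows the tray straight, with all six caps and its rear rim at column 300. The gripper is left of it near (215,110), and the tape roll at (243,72) is outside the descent spot.

send_rows(dp=[[-5, 1, 15], [-10, 1, 30], [-13, 1, 45], [-13, 1, 60], [-13, 1, 75], [-13, 1, 84], [-13, 1, 89], [-13, 1, 89]], delta_rot=[[0, 0, 0], [0, 0, 0], [0, 0, 0], [0, 0, 0], [0, 0, 0], [0, 0, 0], [0, 0, 0], [0, 0, 0]])

```text
time_s: 6.47
tcp_pos: [0.6209, 0.4007, 0.0252]
tcp_rot: [-2.321, -2.116, 0.003]
force: [-0.5, -0.0, -0.6]
finger_gap: 0.0514
grasp_force: 0.0
```

```bash
python3 - <<'E'
from h import *
go(d2w(1,300),.025,1.470)
E
```

```text
at [0.6209 0.4007 0.0252] dock [  0.5 495.7] t 6.47 q7 -0.94
dp [-195.7   -1.1    0.4] rot [-0.09  0.06  0.48]
```

send_rows(dp=[[-16, 0, 0], [-27, 0, 0], [-36, 0, 0], [-46, 0, 0], [-58, 0, 0], [-70, 0, 0], [-82, 0, 0], [-92, 0, 0]], delta_rot=[[0, 0, 0.2], [0, 0, 0.4], [0, 0, 0.4], [0, 0, 0.4], [0, 0, 0.4], [0, 0, 0.4], [0, 0, 0.4], [0, 0, 0.4]])

```text
time_s: 7.13
tcp_pos: [0.6135, 0.308, 0.0271]
tcp_rot: [2.33, 2.107, 0.002]
force: [0.6, 3.1, 1.8]
finger_gap: 0.0517
grasp_force: 1.6
```

```bash
python3 - <<'E'
from h import *
go(d2w(1,300),.025,1.470)
tray("top")
E
```

```text
at [0.6135 0.308  0.0271] dock [  2.5 402.8] t 7.13 q7 -0.88
dp [-102.8   -1.5    2. ] rot [ 0.05 -0.04  0.  ]
top rect ctr [601.1 208.2] size [178.9 123.1] ang 84.2
[[530.9000244140625, 125.4000015258789], [653.2999877929688, 113.0], [671.4000244140625, 291.0], [548.9000244140625, 303.3999938964844]]
```

send_rows(dp=[[-12, 0, 0], [-25, -1, 1], [-38, -1, 1], [-51, -1, 1], [-64, -1, 1], [-77, -1, 1], [-90, -1, 1], [-100, -1, 1]], delta_rot=[[0, 0, 0], [0, 0, 0], [0, 0, 0], [0, 0, 0], [0, 0, 0], [0, 0, 0], [0, 0, 0], [0, 0, 0]])

```text
time_s: 7.85
tcp_pos: [0.6022, 0.2075, 0.0255]
tcp_rot: [2.331, 2.106, -0.001]
force: [2.5, 3.5, 0.2]
finger_gap: 0.0513
grasp_force: 1.9
```

```bash
python3 - <<'E'
from h import *
go(d2w(2,200),.025,1.470)
tray("top")
E
```

```text
at [0.6022 0.2075 0.0255] dock [  1.3 301.7] t 7.85 q7 -0.79
dp [-101.7    0.8    0.5] rot [-0.    0.04 -0.03]
top rect ctr [589.3 102.8] size [169.9 125.2] ang 84.87
[[519.4000244140625, 23.899999618530273], [644.0999755859375, 12.600000381469727], [659.2999877929688, 181.8000030517578], [534.5999755859375, 193.10000610351562]]
```

send_rows(dp=[[-12, 0, 0], [-25, 0, 0], [-38, 0, 0], [-51, 0, 0], [-64, 0, 0], [-77, 0, 0], [-90, 0, 0], [-100, 0, 0]], delta_rot=[[0, 0, 0], [0, 0, 0], [0, 0, 0], [0, 0, 0], [0, 0, 0], [0, 0, 0], [0, 0, 0], [0, 0, 0]])

```text
time_s: 8.57
tcp_pos: [0.5924, 0.1084, 0.0256]
tcp_rot: [2.331, 2.106, 0.0]
force: [3.0, 3.6, -0.0]
finger_gap: 0.0511
grasp_force: 1.9
```

```bash
python3 - <<'E'
from h import *
go(d2w(2,120),.025,1.470)
im=tray("top"); cv2.imwrite("pics/t3.png",cv2.resize(im[150:280,180:400,::-1],None,fx=3,fy=3))
E
```

```text
at [0.5924 0.1084 0.0256] dock [  1.5 202. ] t 8.57 q7 -0.68
dp [-82.    0.5   0.6] rot [ 0.03  0.02 -0.02]
top rect ctr [580.9 -16.6] size [129.7 124.7] ang 84.64
[[512.7999877929688, -75.30000305175781], [636.9000244140625, -87.0], [649.0, 42.20000076293945], [524.9000244140625, 53.900001525878906]]
```

View pics/t3.png

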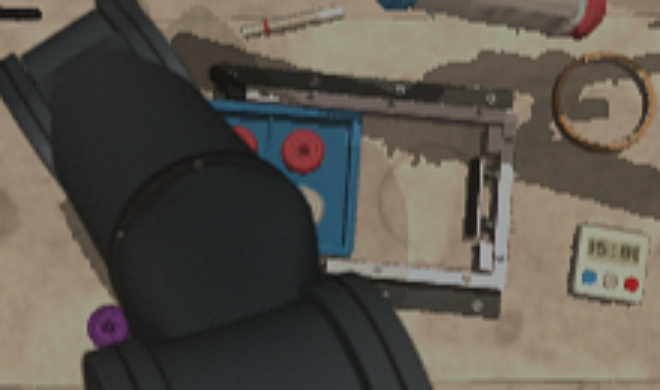

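The tray's front rim is at column 357 in the crop, squarely inside the lane between the rails. I continue pushing.

send_rows(dp=[[-11, 0, 0], [-22, 0, 0], [-33, 0, 0], [-44, 0, 0], [-55, 0, 0], [-66, 0, 0], [-75, 0, 0], [-82, 0, 0]], delta_rot=[[0, 0, 0], [0, 0, 0], [0, 0, 0], [0, 0, 0], [0, 0, 0], [0, 0, 0], [0, 0, 0], [0, 0, 0]])

```text
time_s: 9.28
tcp_pos: [0.5837, 0.0272, 0.0255]
tcp_rot: [-2.331, -2.106, 0.001]
force: [2.7, 3.7, 1.2]
finger_gap: 0.0511
grasp_force: 2.0
```

```bash
python3 - <<'E'
from h import *
go(d2w(2,98),.025,1.470)
tray("top")
E
```

```text
at [0.5837 0.0272 0.0255] dock [  1.  120.4] t 9.28 q7 -0.57
dp [-22.4   1.    0.5] rot [-0.03  0.02 -0.03]
```

send_rows(dp=[[-4, 0, 0], [-8, 0, 0], [-12, 0, 0], [-15, 0, 0], [-17, 0, 0], [-19, 0, 0], [-20, 0, 0], [-20, 0, 0]], delta_rot=[[0, 0, 0], [0, 0, 0], [0, 0, 0], [0, 0, 0], [0, 0, 0], [0, 0, 0], [0, 0, 0], [0, 0, 0]])

```text
time_s: 10.0
tcp_pos: [0.5813, 0.0084, 0.0253]
tcp_rot: [-2.33, -2.107, 0.002]
force: [-0.7, 2.8, 0.9]
finger_gap: 0.0509
grasp_force: 1.1
```

send_rows(dp=[[-0.5, 0, 0], [-1, 0, 0], [-1, 0, 0]], delta_rot=[[0, 0, 0], [0, 0, 0], [0, 0, 0]])

```text
time_s: 10.25
tcp_pos: [0.5817, 0.0076, 0.0254]
tcp_rot: [-2.33, -2.107, 0.001]
force: [0.1, 3.0, -0.7]
finger_gap: 0.0515
grasp_force: 1.3
```

send_rows(dp=[[-0.5, 0, 0], [-1, 0, 0], [-1, 0, 0]], delta_rot=[[0, 0, 0], [0, 0, 0], [0, 0, 0]])

```text
time_s: 10.5
tcp_pos: [0.5817, 0.0066, 0.0255]
tcp_rot: [-2.33, -2.107, 0.0]
force: [-0.4, 3.1, -0.7]
finger_gap: 0.0513
grasp_force: 1.4
```

```bash
python3 - <<'E'
from h import *
go(d2w(2,98),.025,1.470)
E
```

```text
at [0.5817 0.0066 0.0255] dock [ 1.1 99.7] t 10.5 q7 -0.54
dp [-1.7  0.9  0.5] rot [-0.01  0.    0.02]
```

send_rows(dp=[[-0.5, 0, 0], [-1, 0, 0], [-1, 0, 0]], delta_rot=[[0, 0, 0], [0, 0, 0], [0, 0, 0]])

```text
time_s: 10.75
tcp_pos: [0.5816, 0.0057, 0.0255]
tcp_rot: [-2.33, -2.107, 0.0]
force: [-0.6, 2.6, -0.4]
finger_gap: 0.0513
grasp_force: 1.6
```

send_rows(dp=[[-0.5, 0, 0], [-1, 0, 0], [-1, 0, 0]], delta_rot=[[0, 0, 0], [0, 0, 0], [0, 0, 0]])

```text
time_s: 11.0
tcp_pos: [0.5815, 0.0047, 0.0255]
tcp_rot: [-2.33, -2.107, 0.0]
force: [-0.3, 3.1, -1.6]
finger_gap: 0.0511
grasp_force: 1.8
```

send_rows(dp=[[-0.5, 0, 0], [-1, 0, 0], [-1, 0, 0]], delta_rot=[[0, 0, 0], [0, 0, 0], [0, 0, 0]])

```text
time_s: 11.25
tcp_pos: [0.5814, 0.0038, 0.0255]
tcp_rot: [-2.33, -2.107, 0.0]
force: [-0.8, 3.9, -2.3]
finger_gap: 0.0514
grasp_force: 2.0
```

send_rows(dp=[[-0.5, 0, 0], [-1, 0, 0], [-1, 0, 0]], delta_rot=[[0, 0, 0], [0, 0, 0], [0, 0, 0]])

```text
time_s: 11.5
tcp_pos: [0.5814, 0.0033, 0.0255]
tcp_rot: [-2.329, -2.107, -0.001]
force: [-0.5, 5.4, -1.7]
finger_gap: 0.0511
grasp_force: 2.9
```

send_rows(dp=[[-0.5, 0, 0], [-1, 0, 0], [-1, 0, 0]], delta_rot=[[0, 0, 0], [0, 0, 0], [0, 0, 0]])

```text
time_s: 11.75
tcp_pos: [0.5814, 0.0033, 0.0256]
tcp_rot: [-2.328, -2.108, -0.002]
force: [-1.5, 9.2, -1.4]
finger_gap: 0.0513
grasp_force: 4.1
```

```bash
python3 - <<'E'
from h import *
go(d2w(2,98),.025,1.470)
im=viewer.read_camera("scene"); cv2.imwrite("pics/s4.png",cv2.resize(im[110:260,200:400,::-1],None,fx=3.5,fy=3.5))
E
```

```text
at [0.5814 0.0033 0.0256] dock [ 1.1 96.4] t 11.75 q7 -0.53
dp [1.6 0.9 0.6] rot [ 0.01 -0.11  0.08]
```

View pics/s4.png

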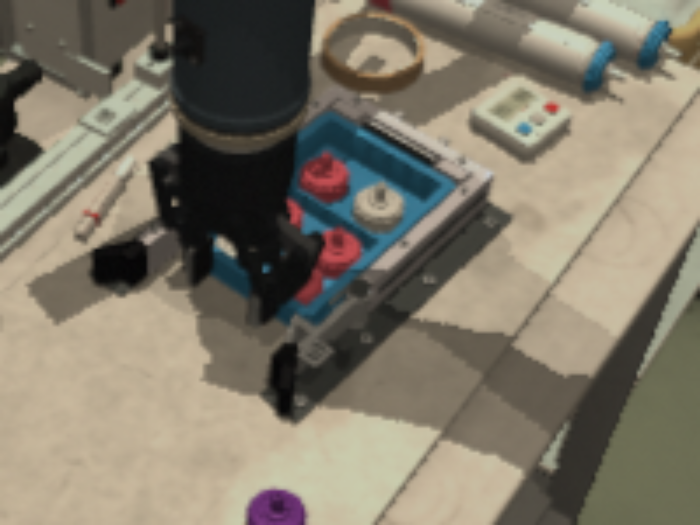

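The crop shows the tray against the closed end, with the catch at about (310,345) by the rear near corner. The TCP stalled at dock y = 96.4 with the force rising, which is the hard stop. Next I back off and look.

send_rows(dp=[[3, 0, 0], [10, 0, 0], [25, 0, 0], [45, 0, -10], [60, 0, -40], [70, 0, -80], [100, 0, -110], [130, 0, -130]], delta_rot=[[0, 0, 0], [0, 0, 0], [0, 0, 0], [0, 0, 0], [0, 0, 0], [0, 0, 0], [0, 0, 0], [0, 0, 0]])

```text
time_s: 12.47
tcp_pos: [0.5958, 0.1303, 0.159]
tcp_rot: [2.331, 2.101, 0.003]
force: [2.0, 0.1, -0.6]
finger_gap: 0.0512
grasp_force: 0.0
```

send_rows(dp=[[35, 0, 0], [70, 0, 0], [105, 0, 0], [140, 0, 0], [170, 0, 0], [195, 0, 0], [200, 0, 0], [200, 0, 0]], delta_rot=[[0, 0, 0], [0, 0, 0], [0, 0, 0], [0, 0, 0], [0, 0, 0], [0, 0, 0], [0, 0, 0], [0, 0, 0]])

```text
time_s: 13.13
tcp_pos: [0.6139, 0.3324, 0.1553]
tcp_rot: [-2.327, -2.11, -0.001]
force: [-0.0, -0.6, -0.2]
finger_gap: 0.0513
grasp_force: 0.0
```

```bash
python3 - <<'E'
from h import *
im=tray("top"); v=rect("top",im,.034,.43,.70,-.28,.10,2000); cv2.imwrite("pics/f.png",v[:,:,::-1])
go(d2w(0,98),.025,1.470)
E
```

```text
top rect ctr [573.1 -92.8] size [179.3 123.8] ang 84.02
[[502.20001220703125, -175.5], [625.2999877929688, -188.39999389648438], [644.0, -10.100000381469727], [520.7999877929688, 2.799999952316284]]
at [0.6144 0.3301 0.1553] dock [  1.1 424.8] t 13.18 q7 -0.88
dp [-326.7   -1.5  130.6] rot [0.02 0.06 0.07]
```

View pics/f.png

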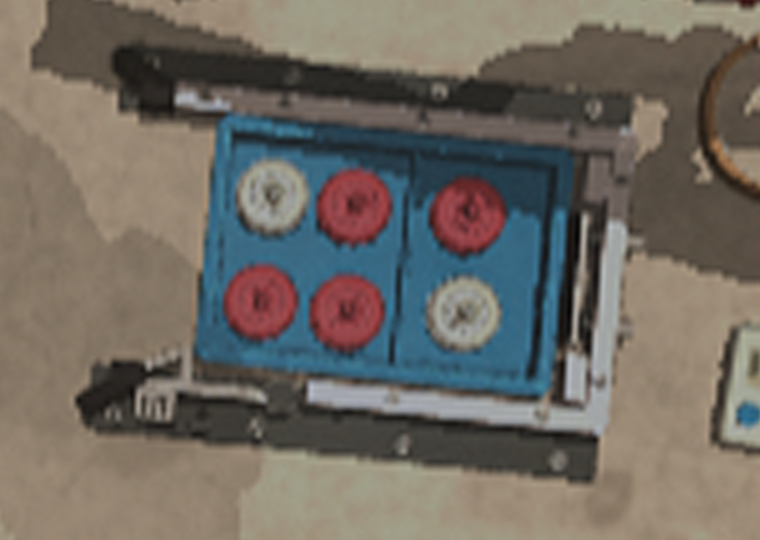

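The final view shows the tray home with all six caps. The catch tooth at (187,355) is back in its shut position behind the rear rim, and the bumper is compressed. The measured tray pose is dock x = 2.5 mm, y = 0, and square, so I hand in.

```bash
python3 -c "
from station import ticket
print(ticket.job_done())"
```

```text
the job is handed in; nothing more can be done
None
```

The tray is docked and held by the sprung catch, with all six caps still in it and the arm clear. I handed the job in at about 13 s on the robot clock, and the hand-in gave no verdict.

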